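Load the tube reader and hold its bayonet plug home

TASK

Take the orange-capped and the purple-capped tube from the small white rack and put each fully home, upright, in the reader's cup of the same colour. Then take the blue-handled bayonet plug, push it straight down into the reader's socket with its brass lugs through the two notches, turn it a quarter turn clockwise (seen from above) to its stop against the return spring, and finish while still gripping it there, pressed fully home and turned: do not let go. Leave all the other things on the bench where they are.

Things in the scene. Friction and masses are not known exactly. Their poses are not given: they have to be found in the camera images.
- tube_orange: sample tube, 16 mm in diameter, 104 mm long, with its orange cap 19 mm in diameter that makes up its top 24 mm. Origin: centre of its underside, z up along the tube. At the start it stands in one of the four places of the white rack, its foot 6 mm above the table
- tube_purple: sample tube, 16 mm in diameter, 104 mm long, with its purple cap 19 mm in diameter that makes up its top 24 mm. Origin: centre of its underside, z up along the tube. At the start it stands in one of the four places of the white rack, its foot 6 mm above the table
- well_orange: orange open-topped round cup fixed on the reader's deck: 50 mm high, 31 mm across, bore 22 mm, floor 5 mm thick, so a tube fully home has its foot 5 mm above this origin. Origin: centre of the cup's underside, on the deck, 20 mm above the table. The two cups stand on the far half of the deck and may change places
- well_purple: purple open-topped round cup fixed on the reader's deck: 50 mm high, 31 mm across, bore 22 mm, floor 5 mm thick, so a tube fully home has its foot 5 mm above this origin. Origin: centre of the cup's underside, on the deck, 20 mm above the table. The two cups stand on the far half of the deck and may change places
- rack: small white tube rack fixed to the table, 56 mm (its x) by 228 mm (its y) and 48 mm high; four places in a row along its y at -82.5, -27.5, 27.5 and 82.5 mm, holes 19 mm wide. It holds the orange, purple, green and grey capped tubes in any order. Lift a tube 45 mm to clear it. Origin: centre of its underside on the table
- plug: loose bayonet plug, 76 mm high, about 120 g, upright on the table. Origin: centre of its underside, z up. Heights: shank 28 mm in diameter, 0 to 36 mm; brass lug bar along x, 48 by 8 mm, 19 to 25 mm; black flange 52 mm in diameter, 36 to 42 mm; blue handle, a bar 46 mm (x) by 16 mm (y), 42 to 76 mm, to be pinched across its thickness. A half turn about z makes no difference
- reader: white tube reader fixed to the table: deck 190 mm (x) by 200 mm (y), 20 mm high. On its -x half stands the grey round bayonet socket, 45 mm from the centre, 70 mm across, its top 75 mm above the table; on its +x half the two cups (45 mm in x, 65 mm to either side in y). Origin: centre of its underside on the table; its x is the line of the socket's notches
- socket_mouth (a point): centre of the socket's mouth, level with the top of its steel collar, 75 mm above the table; z up. Bore 32 mm wide, with two notches 12 mm wide for the lugs that open it to 56 mm along the reader's x (at the yellow marks); collar 6 mm thick. The plug enters with its handle along the reader's x, either way round. Fully home its underside lies 35 mm below this point
- press (a joint): how far the sprung disc in the socket is pressed down, 0 to 0.012 m (stop: fully home). The plug's underside meets it 23 mm below the mouth; it pushes up with 5 N at 0 and 11 N at 0.012. The lugs clear the collar and can turn from 0.008 on; let go when turned, the plug springs up 4 mm against the collar
- turn (a joint): how far the disc is turned clockwise seen from above, 0 to 1.35 rad (stop). Its 7 mm brass tongue (along the reader's x at 0, 8 mm high) drives the 9 mm slot across the plug's underside (along the plug's x, 10 mm deep), with about 0.1 rad of play. Return spring: 0.02 N m at 0, 0.074 N m at the stop
- tube_green: green-capped sample tube in the rack, like the others; to be left alone
- tube_grey: grey-capped sample tube in the rack, like the others; to be left alone
- jar: lidded jar, 60 mm across, 75 mm high, to the left beyond the plug; leave alone
- tape: roll of green tape lying flat, 76 mm across, 19 mm high; leave alone
- marker: black marker lying on the bench, 14 mm thick; leave alone
- beaker: clear beaker, 66 mm across, 80 mm high, beyond the rack; leave alone
- tube_blue: blue-capped tube lying in the blue tray far to the left; leave alone

How it is judged (in metres and radians):
On the way, in this order (a step that is already met when the one before it is completed fails the run):
1. both tubes fully home and upright in the cups of their colour (horizontal distance between tube_orange and well_orange below 0.007 m and z of tube_orange in the frame of well_orange below 0.011 m and angle between each of tube_orange, tube_purple's own z axis and vertical below 0.2 rad and horizontal distance between tube_purple and well_purple below 0.007 m and z of tube_purple in the frame of well_purple below 0.011 m), for 0.2 s.
2. the plug pushed straight into the socket before it is turned (value of joint press above 0.006 m and value of joint turn below 0.4 rad and horizontal distance between plug and socket_mouth below 0.005 m), for 0.05 s.
At the end, for the whole second after the job is handed in: Tubes home in the cups of their colour (7 mm off axis, 6 mm off the floor, tilt 0.2 rad at most); plug in the socket, upright within 0.1 rad, disc pressed at least 10 of 12 mm and turned at least 1.2 of 1.35 rad, plug still and gripped by the fingers (all of step 1 and value of joint press above 0.01 m and value of joint turn above 1.2 rad and horizontal distance between plug and socket_mouth below 0.005 m and z of plug in the frame of socket_mouth below -0.031 m and angle between plug's own z axis and vertical below 0.1 rad and contact force between the fingers and plug above 1 N and linear speed of plug below 0.02 m/s); the arm keeps its last pose, push and grip.
It fails at once if another thing on the bench moved by more than 30 mm (distance of any of tube_green, tube_grey, jar, tape, marker, beaker, tube_blue from where it was at the start of the episode above 0.03 m).
It also fails if it takes over 72 s, if anything falls off the work surface, if the arm or the gripper's body presses on something with over 40 N, if the wrist force passes 120 N, or if a joint passes its speed limit or range.

ROBOT

A 6-joint arm with a two-finger parallel gripper is mounted at the origin on the work surface. World frame = base frame: x ahead of the robot, y to its left, z up, the work surface at z = 0. Lengths are in mm, angles in rad, forces in N, time in s.
With the tool pointing down it reaches from about 350 to 875 mm from the base axis. Payload 4.2 kg.
Tool frame: the origin (TCP) lies midway between the tips of the shut fingers; the grasp point (between the pads) lies 19 mm behind it (r.hold_point_z is the distance from the TCP to the grasp point, in mm); x points along the fingers, z is the direction in which the jaws open and shut, and the axes are right-handed (so a half turn about x gives the same grasp; the last joint's range is limited). The gripper opens to 85 mm and grips with 20 to 120 N. Pads are 22 mm wide; open, the fingers measure 114 mm over their backs; the gripper's body (76 mm by 85 mm) begins 54 mm behind the grasp point. The pads swing forward as they close: fully open they stand 13 mm farther back than shut.
Start: joints at [-0.843, 0.385, 0.008, 0, -1.194, -0.259], TCP at [282.396, -557.541, 231.312] pointing down, gripper open.
Joint ranges: [-3.14, 3.14], [-1.21, 2.06], [-1.07, 1.41], [-3.16, 2.05], [-2.99, -0.16], [-3.1, 3.1]. Speed limits (rad/s): [2.79, 2.79, 3.14, 3.14, 3.14, 3.14].

INTERFACE

Orientations are given as a rotation vector (axis times angle).
In Python, from workcell import r, imaging, job_done gives the robot as it stands.
- The arm moves only by the tool jog_arm, never from a script. Its argument "rows" is a list that holds one entry, the list of rows, each a list of 7 numbers: the shift along the tool's x, y, z in mm, then the turn, a rotation vector about the tool's x, y, z in rad, then the closure, from -1 (fully open) to 1 (shut). In form: [[[dx, dy, dz, wx, wy, wz, grip], ...]]. A call has 1 to 20 rows; each row shifts and turns the commanded pose from where the row before left it, along the tool's axes as they then stand; what a row does not reach is not made up. A row lasts 1/12 s, in which the tool goes at most 41.7 mm and 7.16 degrees, less where a joint would pass 70% of its speed; a pose out of reach is approached as far as the arm can. A call is refused whole if a number of a shift passes 41.7 or a number of a turn 0.125, either way. A call with a gripper value outside its range is refused whole. The fingers move at their own pace and stop on an object; "newtons" is the grip in N (left out, the last holds). Time passes only in rows, so rows that do not move let the fingers close. It gives the time, the measured TCP pose, the force and the opening at its end, in the units of the state.
- r.sense(): the state, without advancing time (a new reading comes with each control period).
- imaging.read_camera(name): name is "side" or "top" or "wrist"; returns (picture, depth): 480x640x3 uint8, red, green, blue; 480x640 float32, mm along the optical axis (not along the pixel's ray), 0 where there is no reading.
- imaging.get_calibration(name): a dict with "fov_y" (degrees; the focal length in pixels is half the picture's height over the tangent of half this angle, whatever the lens; pixels are square), "cx", "cy" (the principal point, pixels), "dist" ([k1, k2, p1, p2, k3] as OpenCV has them; the pictures are not rectified), "rvec" (rotation vector, rad) and "tvec" (3), from world to camera coordinates, as OpenCV has them; the wrist camera has in their place "T_tool_cam" (4x4, takes a point from camera to tool coordinates, whose origin is the TCP and whose axes are the tool frame's). Camera axes: x right, y down, z forward; pixel columns grow to the right and rows downward; lengths in mm; the calibration is good to about 2 mm. A picture is of the moment at which its call begins: read the wrist's pose just before it. get_calibration takes no time and is no camera call.
- job_done(): hands the job in, once; it reports no verdict.
The state is a dict: "t": time; "q": joint angles; "dq": joint speeds; "tau": joint torques, N m; "tcp_pos": TCP position; "tool_rot": TCP orientation; "force": force on the tool from outside, world axes, zero at the start; "moment": the same for the moment, N m; "width": finger opening in mm.
Only numpy, scipy, OpenCV 4.12 (cv2) and the standard library are available. Lean on these libraries where they do the work, as an engineer would, in place of code of your own. Each camera call takes 0.05 s, during which the arm holds its last target. There are 200 camera calls.

## Working session

There is one attempt and no reset: what is moved stays moved. The work goes in short steps, Python scripts to look and compute and a tool call to move; the robot and the scene stay as the last step left them, time stands still between calls to the robot, and variables do not carry over. Pictures are saved under pics/ and viewed, about 8 in all and at most 12, crops included, and the job is handed in when it is done.

Besides the shell and the picture viewer there is one more tool, called after "Request:" as name(argument=value, ...) on one line, values as JSON. jog_arm: Moves the arm, as the interface text tells. Its arguments: {"type":"object","properties":{"rows":{"type":"array"},"newtons":{"type":"number"}},"required":["rows"]}

```bash
mkdir -p pics; ls; cat > h.py <<'E'
import numpy as np, cv2
from workcell import r, imaging, job_done
def K(c):
    f=240/np.tan(np.radians(c['fov_y'])/2)
    return np.array([[f,0,c['cx']],[0,f,c['cy']],[0,0,1.]])
def pose(name,s=None):
    """camera-to-world R, origin"""
    c=imaging.get_calibration(name)
    if 'rvec' in c:
        R=cv2.Rodrigues(np.array(c['rvec'],float))[0]; return c,R.T,-R.T@np.array(c['tvec'],float)
    s=s or r.sense(); T=np.array(c['T_tool_cam']); Rt=cv2.Rodrigues(np.array(s['tool_rot'],float))[0]
    return c,Rt@T[:3,:3],Rt@T[:3,3]+np.array(s['tcp_pos'])
def ray(name,uv,z,s=None):
    """pixels -> world points on plane z"""
    c,R,o=pose(name,s)
    p=cv2.undistortPoints(np.array(uv,float).reshape(-1,1,2),K(c),np.array(c['dist'],float)).reshape(-1,2)
    d=np.c_[p,np.ones(len(p))]@R.T
    return o+d*((z-o[2])/d[:,2])[:,None]
def shot(name,fn):
    s=r.sense(); im,d=imaging.read_camera(name)
    cv2.imwrite('pics/'+fn+'.png',im[:,:,::-1]); np.save('pics/'+fn+'.npy',d); return s,im,d
E
python3 - <<'E'
from h import *
s,a,_=shot('top','top0'); 
s,b,_=shot('side','side0'); print(s)
for n in('top','side'):
    c,R,o=pose(n);print(n,o,R[:,2],c)
print(imaging.get_calibration('wrist'))
E
```

```text
pics
{'t': 0.05, 'q': array([-8.43404261e-01,  3.85581910e-01,  6.66895633e-03, -4.69884341e-04,
       -1.19400359e+00, -2.58567432e-01]), 'dq': array([ 0.00181244, -0.00024328,  0.00138636, -0.00017283, -0.00027155,
        0.00092155]), 'tau': array([-5.17284570e-04, -3.93678975e+01,  1.89160252e+01,  4.20558706e+00,
       -2.36838117e-03,  2.33786085e-05]), 'tcp_pos': array([ 282.14184874, -557.06331002,  230.22747402]), 'tool_rot': array([-1.54345318,  0.94870617,  1.54690698]), 'force': array([ 1.38547212,  0.15648392, -0.00791882]), 'moment': array([0.02705341, 0.00785234, 0.01891252]), 'width': 85.81052239454749}
top [ 453.55002568   60.81203518 1313.33264961] [ 0.06587535  0.01720906 -0.99767945] {'fov_y': 44.857279521379056, 'cx': 321.2096027712701, 'cy': 235.94804523252915, 'dist': array([-0.11040084,  0.        ,  0.        ,  0.        ,  0.        ]), 'rvec': array([ 2.19313514, -2.16616227,  0.05366022]), 'tvec': array([  76.4701205 ,  540.03413849, 1279.36071062])}
side [ -41.36419505 -650.20535207  732.11636287] [ 0.52868081  0.6327641  -0.56577929] {'fov_y': 48.212935574443065, 'cx': 312.3449575041609, 'cy': 233.0794182776227, 'dist': array([-0.14795918,  0.        ,  0.        ,  0.        ,  0.        ]), 'rvec': array([ 2.05412772, -0.78017084,  0.37828691]), 'tvec': array([-375.80733275,  317.75109451,  847.51133082])}
{'fov_y': 65.42315843383089, 'cx': 318.5052994144873, 'cy': 243.45357614150328, 'dist': array([0.01518578, 0.        , 0.        , 0.        , 0.        ]), 'T_tool_cam': array([[ 1.39389956e-03, -2.67439363e-01,  9.63573684e-01,
        -1.42547835e+02],
       [ 9.74098871e-04, -9.63573800e-01, -2.67440804e-01,
         6.68163086e+01],
       [ 9.99998554e-01,  1.31140166e-03, -1.08261271e-03,
        -9.09763963e-02],
       [ 0.00000000e+00,  0.00000000e+00,  0.00000000e+00,
         1.00000000e+00]])}
```

View pics/top0.png

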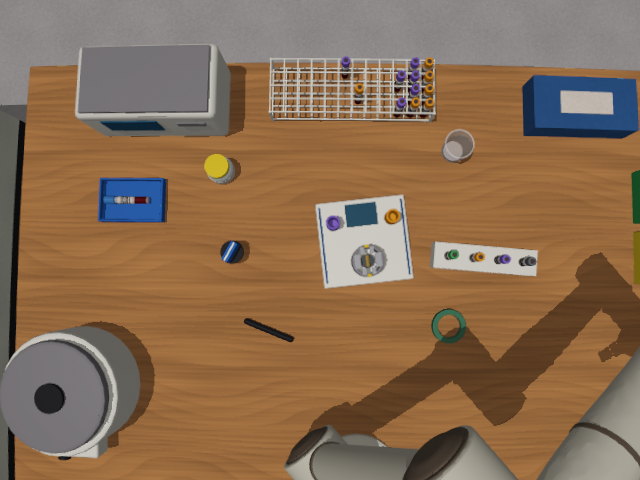

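View pics/side0.png

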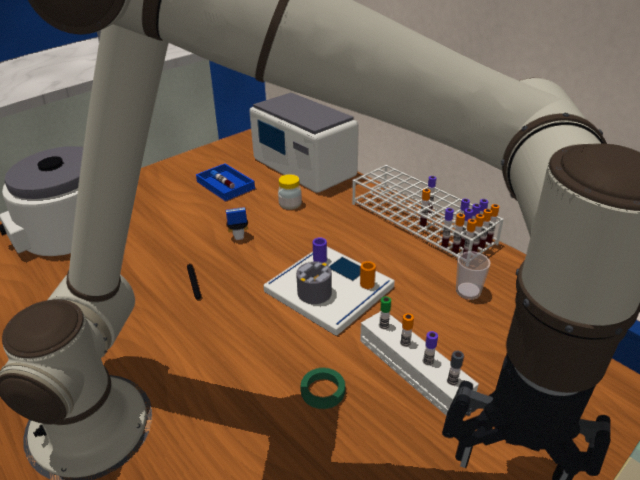

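The top view shows the rack caps as green (453,254), orange (479,257), purple (504,259) and grey (528,262). The cups are purple (334,223) and orange (393,216), the socket is at (369,261) and the plug at (232,251). The side view agrees with this.

```bash
python3 - <<'E'
from h import *
im=cv2.imread('pics/top0.png'); hsv=cv2.cvtColor(im,cv2.COLOR_BGR2HSV)
def blob(x,y,h0,h1,smin=100,vmin=60,rad=16,show=''):
    sub=hsv[y-rad:y+rad+1,x-rad:x+rad+1]
    m=cv2.inRange(sub,(h0,smin,vmin),(h1,255,255)); n,l,st,c=cv2.connectedComponentsWithStats(m)
    k=1+st[1:,4].argmax(); ys,xs=np.nonzero(l==k)
    return (c[k]+[x-rad,y-rad]),st[k,4],np.c_[xs+x-rad,ys+y-rad]
def go(n,x,y,h,z,rad=11,**k):
    c,a,p=blob(x,y,*h,rad=rad,**k); print(n,c.round(1),a,ray('top',[c],z).round(1)); return p
go('to',479,257,(5,20),108);go('tp',504,259,(120,150),108)
go('tg',453,254,(50,85),108,smin=60)
go('wo',393,216,(5,20),65);go('wp',334,223,(120,150),65)
p=go('plug',232,251,(100,120),76,rad=16)
for n,uv,z in(('socket',(369,261),75),('rackcorners',[(433,243),(538,251),(536,275),(432,265)],48),('deck',[(316,206),(404,196),(412,277),(325,287)],20),('grey',(528,262),110)):print(n,ray('top',uv,z).round(0))
c,_,o=pose('top')
big=cv2.resize(im[180:300,200:560],None,fx=2.2,fy=2.2,interpolation=cv2.INTER_CUBIC);cv2.imwrite('pics/c0.png',big)
s=r.sense();R=cv2.Rodrigues(s['tool_rot'])[0];print(R.round(3),s['tcp_pos'])
E
```

```text
to [478.9 256.4] 68 [[ 494.4 -247.1  108. ]]
tp [504.1 258.9] 56 [[ 489.7 -300.4  108. ]]
tg [452.7 254.2] 64 [[ 498.3 -192.2  108. ]]
wo [392.1 216.2] 181 [[580.5 -70.   65. ]]
wp [332.9 222.6] 152 [[565.1  57.6  65. ]]
plug [231.8 252.4] 102 [[497.8 273.   76. ]]
socket [[483. -20.  75.]]
rackcorners [[ 525. -161.   48.]
 [ 510. -395.   48.]
 [ 457. -390.   48.]
 [ 477. -159.   48.]]
deck [[ 606.   96.   20.]
 [ 631. -101.   20.]
 [ 450. -120.   20.]
 [ 426.   73.   20.]]
grey [[ 484. -351.  110.]]
[[-0.001 -0.892 -0.452]
 [ 0.002 -0.452  0.892]
 [-1.     0.     0.002]] [ 282.1687961  -557.10347643  230.34437159]
```

Request:
jog_arm(rows=[[[2,-23.5,12.9,0,0,0,-1],[2,-23.5,12.9,0,0,0,-1],[2,-23.5,12.9,0,0,0,-1],[2,-23.5,12.9,0,0,0,-1],[2,-23.5,12.9,0,0,0,-1],[2,-23.5,12.9,0,0,0,-1],[2,-23.5,12.9,0,0,0,-1],[2,-23.5,12.9,0,0,0,-1],[2,-23.5,12.9,0,0,0,-1],[2,-23.5,12.9,0,0,0,-1],[2,-23.5,12.9,0,0,0,-1],[2,-23.5,12.9,0,0,0,-1],[2,-23.5,12.9,0,0,0,-1],[2,-23.5,12.9,0,0,0,-1]]])

```text
t: 1.27
tcp_pos: [494.6, -246.5, 202.8]
tool_rot: [-1.545, 0.95, 1.546]
force: [0.7, -0.4, -0.5]
width: 85.6
```

Request:
jog_arm(rows=[[[0,0,0,-0.113,0,0,-1],[0,0,0,-0.113,0,0,-1],[0,0,0,-0.113,0,0,-1],[0,0,0,-0.113,0,0,-1],[0,0,0,-0.113,0,0,-1],[0,0,0,-0.113,0,0,-1],[0,0,0,-0.113,0,0,-1],[0,0,0,-0.113,0,0,-1],[0,0,0,-0.113,0,0,-1],[0,0,0,0,0,0,-1],[0,0,0,0,0,0,-1]]])

```text
t: 2.18
tcp_pos: [494.1, -247.7, 203.0]
tool_rot: [-2.175, 0.096, 2.177]
force: [-0.7, 0.6, 0.3]
width: 85.5
```

```bash
cat >> h.py <<'E'
HUE=dict(orange=(5,20),purple=(120,150),blue=(100,119),green=(50,85))
def mask(im,col,smin=100,vmin=50):
    return cv2.inRange(cv2.cvtColor(im,cv2.COLOR_RGB2HSV),(HUE[col][0],smin,vmin),(HUE[col][1],255,255))
def blobs(im,col,amin=200,**k):
    n,l,st,c=cv2.connectedComponentsWithStats(mask(im,col,**k))
    return [(c[i].round(1),st[i,4],st[i,:4]) for i in range(1,n) if st[i,4]>=amin]
def plan(dst,ang=None):
    """world TCP target -> shift in tool axes, and turn about tool x for the jaw (tool z) angle"""
    s=r.sense();R=cv2.Rodrigues(np.array(s['tool_rot']))[0]
    th=np.arctan2(R[1,2],R[0,2]); print('tcp',np.round(s['tcp_pos'],1),'jaw',th.round(3),'tilt',np.arccos(-R[2,0]).round(4),'t',s['t'],'w',round(s['width'],1))
    print('shift',(R.T@(np.array(dst)-s['tcp_pos'])).round(1), '' if ang is None else ('wx',round(-((ang-th+np.pi)%(2*np.pi)-np.pi),3)))
E
python3 - <<'E'
from h import *
s,im,d=shot('wrist','w1'); plan((494.4,-247.1,75),np.pi-.085)
for c in('orange','purple','green'):
    for b in blobs(im,c): 
        x,y=b[0].astype(int);print(c,*b,'depth',d[y,x],ray('wrist',[b[0]],110,s).round(1))
E
```

```text
tcp [ 494.1 -247.7  203. ] jaw 3.054 tilt 0.0007 t 2.2333 w 85.5
shift [128.   -0.6  -0.3] ('wx', np.float64(-0.003))
orange [327.6 173.7] 194405 [  0   0 640 432] depth 293.1262 [[ 485.2 -294.3  110. ]]
orange [315.6 240.1] 610 [301 224  29  35] depth 243.79897 [[ 496.4 -252.4  110. ]]
orange [482.  249.5] 1828 [458 226  49  48] depth 361.20117 [[ 388.4 -236.6  110. ]]
orange [240.3 405.6] 1062 [218 385  42  47] depth 348.42065 [[ 563.2 -131.   110. ]]
orange [ 93.3 466.5] 1191 [ 65 447  54  33] depth 427.95157 [[683.7 -86.8 110. ]]
orange [543.8 466.7] 1172 [519 448  55  32] depth 429.56238 [[336.7 -56.4 110. ]]
purple [313.6 159. ] 399 [300 144  30  30] depth 229.19069 [[ 493.  -303.9  110. ]]
```

View pics/w1.png

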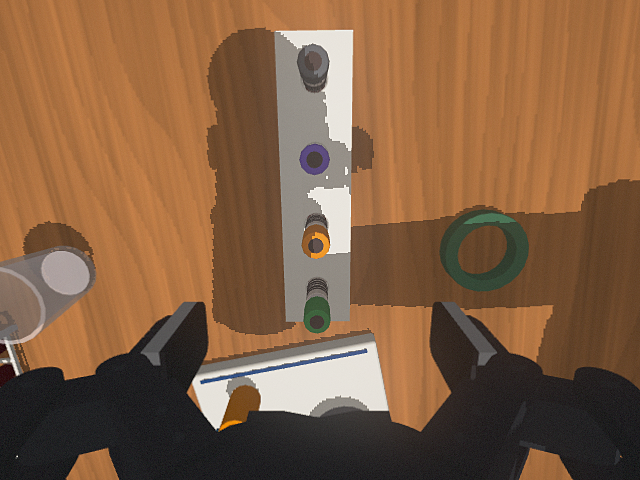

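The wrist view shows cap tops at grey (313,57), purple (314,159), orange (316,245) and green (317,321). The rack axis is nearly vertical in the picture.

```bash
python3 - <<'E'
from h import *
s=r.sense()
p=ray('wrist',[(313,57),(314.3,159),(316,245),(317,321)],110,s);print(p.round(1), np.diff(p,axis=0).round(1))
E
```

```text
[[ 488.3 -360.7  110. ]
 [ 492.6 -303.9  110. ]
 [ 496.5 -249.1  110. ]
 [ 500.6 -194.5  110. ]] [[ 4.4 56.8  0. ]
 [ 3.8 54.8  0. ]
 [ 4.2 54.6 -0. ]]
```

Request:
jog_arm(newtons=40, rows=[[[14,0.8,-2,-0.015,0,0,-1],[16,0,0,0,0,0,-1],[16,0,0,0,0,0,-1],[16,0,0,0,0,0,-1],[16,0,0,0,0,0,-1],[16,0,0,0,0,0,-1],[14,0,0,0,0,0,-1],[12,0,0,0,0,0,-1],[8,0,0,0,0,0,-1],[0,0,0,0,0,0,1],[0,0,0,0,0,0,1],[0,0,0,0,0,0,1],[0,0,0,0,0,0,1],[0,0,0,0,0,0,1],[0,0,0,0,0,0,1],[0,0,0,0,0,0,1],[0,0,0,0,0,0,1],[0,0,0,0,0,0,1],[0,0,0,0,0,0,1]]])

```text
t: 3.82
tcp_pos: [496.7, -249.0, 76.1]
tool_rot: [-2.187, 0.077, 2.185]
force: [-0.1, -0.1, 4.5]
width: 17.8
```

Request:
jog_arm(rows=[[[-8,0,0,0,0,0,1],[-14,0,0,0,0,0,1],[-20,0,0,0,0,0,1],[-22,0,0,0,0,0,1],[-22,0,0,0,0,0,1],[-22,0,0,0,0,0,1],[-16,0,0,0,0,0,1],[0,-12.6,-4.8,0,0,0,1],[0,-23,-8.8,0,0,0,1],[0,-23,-8.8,0,0,0,1],[0,-23,-8.8,0,0,0,1],[0,-23,-8.8,0,0,0,1],[0,-23,-8.8,0,0,0,1],[0,-23,-8.8,0,0,0,1],[0,-23,-8.8,0,0,0,1],[0,-11,-4.4,0,0,0,1],[0,0,0,0,0,0,1],[0,0,0,0,0,0,1]]])

```text
t: 5.32
tcp_pos: [579.4, -69.0, 198.5]
tool_rot: [-2.184, 0.075, 2.188]
force: [-0.5, -0.7, 0.2]
width: 17.9
```

```bash
python3 - <<'E'
from h import *
s,im,d=shot('wrist','w2'); plan((580.5,-70,95))
for c in('orange','purple'):
    for b in blobs(im,c): 
        x,y=b[0].astype(int);print(c,*b,'depth',d[y,x],ray('wrist',[b[0]],70,s).round(1))
E
```

```text
tcp [579.2 -69.6 198.7] jaw 3.072 tilt 0.0015 t 5.3667 w 17.6
shift [103.7   0.2  -1.5] 
orange [346.3 178.4] 150147 [  0   0 640 445] depth 317.3465 [[ 557.4 -108.5   70. ]]
orange [604.2  31. ] 2712 [579   0  52  66] depth 305.98273 [[ 387.6 -190.4   70. ]]
orange [312.1 226.4] 1568 [292 202  41  51] depth 324.116 [[584.4 -74.9  70. ]]
orange [ 50.1 250.8] 710 [ 34 237  33  29] depth 355.0539 [[781.9 -69.5  70. ]]
orange [ 22.7 252.6] 393 [ 12 239  22  28] depth 355.76132 [[802.4 -69.5  70. ]]
orange [ 58.5 281.6] 642 [ 43 268  32  28] depth 362.69363 [[781.8 -44.8  70. ]]
orange [ 31.7 283.1] 340 [ 22 271  20  26] depth 363.15588 [[802.3 -45.   70. ]]
orange [437.1 283.1] 292 [422 276  31  15] depth 302.5441 [[491.2 -23.5  70. ]]
orange [ 66.5 311.2] 592 [ 51 299  31  25] depth 371.09766 [[781.8 -19.9  70. ]]
orange [318.6 334.5] 2832 [292 299  54  78] depth 120.711266 [[585.7  14.5  70. ]]
orange [  6.2 311.7] 233 [  0 303  16  20] depth 372.82397 [[828.3 -22.9  70. ]]
orange [ 74.1 339.3] 551 [ 60 328  29  24] depth 379.66928 [[781.8   4.8  70. ]]
orange [ 48.7 341.1] 305 [ 39 3
[... 234 characters left out ...]
7 357  19  22] depth 388.43848 [[802.1  29.3  70. ]]
orange [ 23.7 372.1] 331 [ 12 363  24  19] depth 391.0262 [[829.4  31.3  70. ]]
orange [315.7 400.8] 1831 [283 375  72  43] depth 400.60733 [[592.4  76.6  70. ]]
orange [ 63.9 393.7] 256 [ 55 383  18  22] depth 396.42444 [[802.1  54.1  70. ]]
orange [ 85.7 388.3] 274 [ 75 382  24  18] depth 396.32483 [[782.9  50.4  70. ]]
orange [163.1 409.7] 421 [149 393  29  35] depth 403.60226 [[722.7  76.1  70. ]]
orange [ 32.7 400.5] 210 [ 22 395  22  12] depth 399.15417 [[829.3  58.6  70. ]]
orange [474.  409.8] 417 [460 394  29  34] depth 404.58948 [[458.3  94.4  70. ]]
purple [337.3 382.7] 475 [324 364  30  32] depth 327.68585 [[573.1  60.2  70. ]]
```

View pics/w2.png

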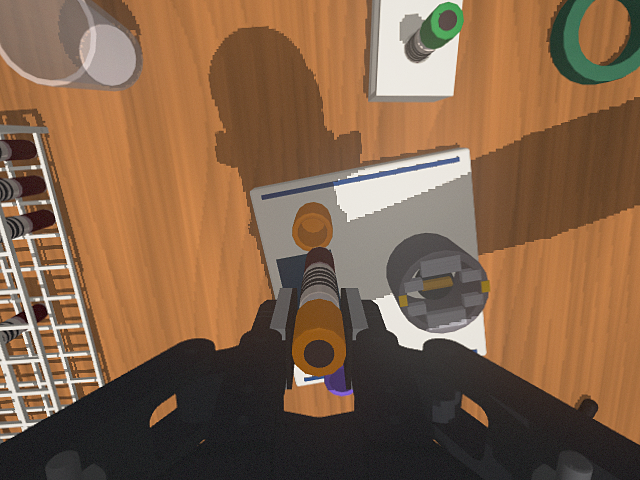

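The tube hangs straight in the grip. The cup mouth circle is centred near (312.5,232), and the socket's yellow marks are at (404,300) and (485,286).

```bash
cat >> h.py <<'E'
def proj(name,P,s=None):
    c,R,o=pose(name,s)
    Rc=R.T; return cv2.projectPoints(np.array(P,float).reshape(-1,3),cv2.Rodrigues(Rc)[0],-Rc@o,K(c),np.array(c['dist'],float))[0].reshape(-1,2)
E
python3 - <<'E'
from h import *
s=r.sense()
print(ray('wrist',[(312.5,232.3),(317,386-20)],70,s).round(1))
q=ray('wrist',[(404,300),(485,286),(444.5,293)],75,s);print('sock',q.round(1),np.arctan2(*(q[0]-q[1])[[1,0]]))
x,y,_=s['tcp_pos']; print('tube axis proj foot/top',proj('wrist',[(x,y,129),(x,y,233)],s).round(1))
E
```

```text
[[584.3 -71.1  70. ]
 [588.9  42.6  70. ]]
sock [[517.7 -13.8  75. ]
 [456.2 -21.2  75. ]
 [486.8 -17.6  75. ]] 0.11963674783291654
tube axis proj foot/top [[319.8 257.5]
 [321.1 353.8]]
```

Request:
jog_arm(rows=[[[8,0.6,-2.3,0,0,0,1],[14,0.6,-2.3,0,0,0,1],[14,0,0,0,0,0,1],[12,0,0,0,0,0,1],[0,0,0,0,0,0,1],[0,0,0,0,0,0,1]]])

```text
t: 5.87
tcp_pos: [583.6, -72.1, 150.5]
tool_rot: [-2.183, 0.078, 2.188]
force: [0.2, -0.2, 0.6]
width: 17.8
```

```bash
python3 - <<'E'
from h import *
s,im,d=shot('wrist','w3'); plan((583.5,-71.2,95))
x,y,z=s['tcp_pos']; print('tube axis proj foot/top',proj('wrist',[(x,y,z-70),(x,y,z+34),(583.5,-71.2,70),(584.5,-71.2,70)],s).round(1))
cv2.imwrite('pics/w3c.png',cv2.resize(im[150:450,220:420,::-1],None,fx=2,fy=2))
E
```

```text
tcp [584.3 -71.8 151.5] jaw 3.071 tilt 0.0003 t 5.9167 w 17.5
shift [56.5 -0.6  0.8] 
tube axis proj foot/top [[319.7 257.4]
 [321.1 353.2]
 [319.9 253.7]
 [318.3 253.8]]
```

View pics/w3c.png

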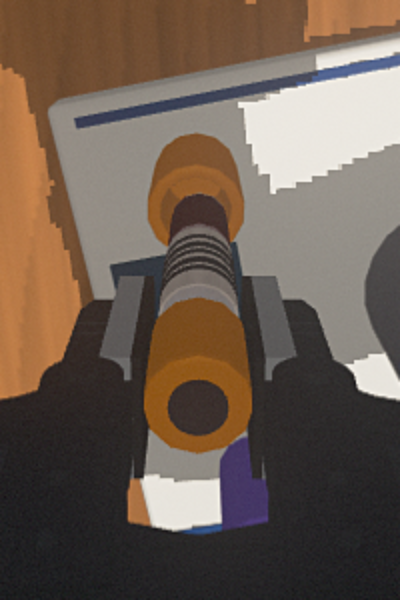

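Request:
jog_arm(rows=[[[4,-0.2,-1.3,0,0,0,1],[6,0,0,0,0,0,1],[6,0,0,0,0,0,1],[6,0,0,0,0,0,1],[6,0,0,0,0,0,1],[6,0,0,0,0,0,1],[0,0,0,0,0,0,1],[0,0,0,0,0,0,1]]])

```text
t: 6.58
tcp_pos: [585.3, -71.0, 116.7]
tool_rot: [-2.185, 0.077, 2.187]
force: [0.8, 1.4, 0.2]
width: 17.7
```

Request:
jog_arm(rows=[[[5,0,0,0,0,0,1],[5,0,0,0,0,0,1],[5,0,0,0,0,0,1],[4,0,0,0,0,0,1],[2.5,0,0,0,0,0,1],[0,0,0,0,0,0,1],[0,0,0,0,0,0,1]]])

```text
t: 7.17
tcp_pos: [585.6, -70.9, 95.7]
tool_rot: [-2.186, 0.077, 2.186]
force: [-0.3, 0.5, -0.7]
width: 17.9
```

Request:
jog_arm(rows=[[[1.5,0,0,0,0,0,1],[0,0,0,0,0,0,1],[0,0,0,0,0,0,-1],[0,0,0,0,0,0,-1],[0,0,0,0,0,0,-1],[0,0,0,0,0,0,-1],[0,0,0,0,0,0,-1],[0,0,0,0,0,0,-1],[0,0,0,0,0,0,-1],[-10,0,0,0,0,0,-1],[-20,0,0,0,0,0,-1],[-24,0,0,0,0,0,-1],[-24,0,0,0,0,0,-1],[-24,0,0,0,0,0,-1],[-10,0,0,0,0,0,-1]]])

```text
t: 8.42
tcp_pos: [587.3, -71.1, 211.0]
tool_rot: [-2.194, 0.076, 2.178]
force: [0.3, 0.2, 1.0]
width: 85.6
```

Request:
jog_arm(rows=[[[0,15,4.8,0,0,0,-1],[0,25,7.9,0,0,0,-1],[0,28,8.9,0,0,0,-1],[0,28,8.9,0,0,0,-1],[0,28,8.9,0,0,0,-1],[0,28,8.9,0,0,0,-1],[0,28,8.9,0,0,0,-1],[0,28,8.9,0,0,0,-1],[0,19,6,0,0,0,-1],[0,12,3.7,0,0,0,-1],[0,0,0,0,0,0,-1],[0,0,0,0,0,0,-1]]])

```text
t: 9.42
tcp_pos: [492.5, -304.3, 205.5]
tool_rot: [-2.183, 0.077, 2.186]
force: [0.6, 0.3, 0.2]
width: 85.5
```

```bash
python3 - <<'E'
from h import *
s,im,d=shot('wrist','w4'); plan((492.8,-303.9,76))
print(proj('wrist',[(492.8,-303.9,110)],s))
for b in blobs(im,'purple'): print(*b,ray('wrist',[b[0]],110,s).round(1))
s,im,d=shot('top','top1')
for b in blobs(im,'orange',60,smin=150): 
  if 320<b[0][0]<540 and 180<b[0][1]<290: print('top',*b,ray('top',[b[0]],120).round(1))
E
```

```text
tcp [ 493.  -303.8  205.7] jaw 3.071 tilt 0.0011 t 9.4667 w 85.6
shift [129.7   0.2   0. ] 
[[319.33950518 246.27987665]]
[319.3 245.7] 376 [306 233  28  27] [[ 492.8 -304.3  110. ]]
top [392.3 215.9] 151 [385 208  16  16] [[575.5 -64.6 120. ]]
```

Request:
jog_arm(rows=[[[14,0,0,0,0,0,-1],[18,0,0,0,0,0,-1],[18,0,0,0,0,0,-1],[18,0,0,0,0,0,-1],[18,0,0,0,0,0,-1],[18,0,0,0,0,0,-1],[14,0,0,0,0,0,-1],[11.7,0,0,0,0,0,-1],[0,0,0,0,0,0,1],[0,0,0,0,0,0,1],[0,0,0,0,0,0,1],[0,0,0,0,0,0,1],[0,0,0,0,0,0,1],[0,0,0,0,0,0,1],[0,0,0,0,0,0,1],[0,0,0,0,0,0,1],[0,0,0,0,0,0,1],[0,0,0,0,0,0,1]]])

```text
t: 11.02
tcp_pos: [493.8, -304.4, 77.5]
tool_rot: [-2.188, 0.077, 2.185]
force: [-0.3, 0.8, 5.3]
width: 17.6
```

Request:
jog_arm(rows=[[[-8,0,0,0,0,0,1],[-15,0,0,0,0,0,1],[-22,0,0,0,0,0,1],[-24,0,0,0,0,0,1],[-24,0,0,0,0,0,1],[-24,0,0,0,0,0,1],[-18,0,0,0,0,0,1]]])

```text
t: 11.6
tcp_pos: [493.4, -304.2, 213.8]
tool_rot: [-2.188, 0.077, 2.184]
force: [0.2, 0.1, 0.4]
width: 17.9
```

Request:
jog_arm(rows=[[[0,-15,-2,0,0,0,1],[0,-25,-3.4,0,0,0,1],[0,-30,-4.1,0,0,0,1],[0,-30,-4.1,0,0,0,1],[0,-30,-4.1,0,0,0,1],[0,-30,-4.1,0,0,0,1],[0,-30,-4.1,0,0,0,1],[0,-30,-4.1,0,0,0,1],[0,-30,-4.1,0,0,0,1],[0,-30,-4.1,0,0,0,1],[0,-30,-4.1,0,0,0,1],[10,-25,-3.4,0,0,0,1],[15,-16,-2.1,0,0,0,1],[20,-15,-2,0,0,0,1],[10,0,0,0,0,0,1],[0,0,0,0,0,0,1],[0,0,0,0,0,0,1]]])

```text
t: 13.02
tcp_pos: [568.1, 57.0, 156.2]
tool_rot: [-2.184, 0.078, 2.188]
force: [0.4, 0.9, 0.3]
width: 17.8
```

```bash
python3 - <<'E'
from h import *
s,im,d=shot('wrist','w5'); plan((569.3,57.3,95))
x,y,z=s['tcp_pos']; print('tube axis proj foot/top',proj('wrist',[(x,y,z-71.5),(x,y,z+32.5),(569.3,57.3,70),(570.3,57.3,70),(569.3,58.3,70)],s).round(1))
cv2.imwrite('pics/w5c.png',cv2.resize(im[120:420,170:470,::-1],None,fx=2,fy=2))
for b in blobs(im,'orange',400,smin=150)+blobs(im,'purple',400): 
    xx,yy=b[0].astype(int);print(*b,d[yy,xx])
E
```

```text
tcp [568.7  56.9 157.2] jaw 3.071 tilt 0.0005 t 13.0667 w 18.1
shift [62.2 -0.5 -0.5] 
tube axis proj foot/top [[319.8 256.7]
 [321.1 350.7]
 [317.8 250.4]
 [316.3 250.5]
 [317.9 251.9]]
[121.3 180.6] 79206 [  0   0 301 410] 297.006
[552.8 209.1] 46024 [398   0 242 403] 301.2648
[ 10.7 296. ] 509 [  0 281  26  29] 322.01434
[ 18.6 328.7] 558 [  1 315  34  28] 328.7844
[620.8 391.7] 3555 [584 319  56 126] 347.4327
[ 27.9 360. ] 533 [ 12 347  33  26] 338.30536
[318.5 393.8] 2668 [284 364  70  53] 348.90036
[ 37.  390.3] 492 [ 21 379  32  24] 346.15143
[ 17.9 420.7] 836 [  0 408  48  33] 354.92148
[317.8 240.8] 1079 [295 215  47  55] 283.61526
[318.7 333.2] 2670 [292 298  54  77] 121.60309
```

View pics/w5c.png

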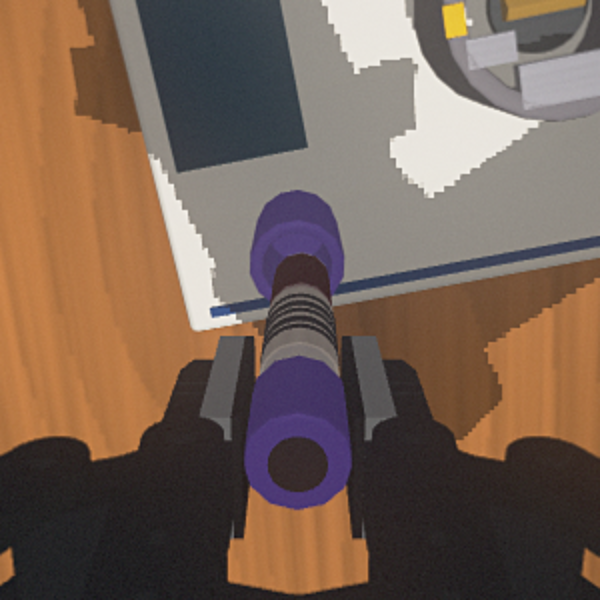

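Request:
jog_arm(rows=[[[4,0.2,-1.3,0,0,0,1],[6,0,0,0,0,0,1],[7,0,0,0,0,0,1],[7,0,0,0,0,0,1],[7,0,0,0,0,0,1],[6,0,0,0,0,0,1],[0,0,0,0,0,0,1],[0,0,0,0,0,0,1]]])

```text
t: 13.73
tcp_pos: [569.6, 57.1, 119.0]
tool_rot: [-2.185, 0.077, 2.187]
force: [0.3, -0.1, 0.0]
width: 17.9
```

Request:
jog_arm(rows=[[[5,0,0,0,0,0,1],[6,0,0,0,0,0,1],[6,0,0,0,0,0,1],[4,0,0,0,0,0,1],[2,0,0,0,0,0,1],[0,0,0,0,0,0,1],[0,0,0,0,0,0,-1],[0,0,0,0,0,0,-1],[0,0,0,0,0,0,-1],[0,0,0,0,0,0,-1],[0,0,0,0,0,0,-1],[0,0,0,0,0,0,-1],[-10,0,0,0,0,0,-1],[-20,0,0,0,0,0,-1],[-26,0,0,0,0,0,-1],[-26,0,0,0,0,0,-1],[-26,0,0,0,0,0,-1],[-12,0,0,0,0,0,-1]]])

```text
t: 15.23
tcp_pos: [571.5, 57.5, 221.6]
tool_rot: [-2.193, 0.074, 2.178]
force: [0.7, 0.5, 1.0]
width: 85.3
```

Request:
jog_arm(rows=[[[0,-10,4,0,0,0,-1],[0,-20,8,0,0,0,-1],[0,-26,10.5,0,0,0,-1],[0,-26,10.5,0,0,0,-1],[0,-26,10.5,0,0,0,-1],[0,-26,10.5,0,0,0,-1],[0,-26,10.5,0,0,0,-1],[0,-26,10.5,0,0,0,-1],[0,-24,10,0,0,0,-1],[0,0,0,0,0,0,-1],[0,0,0,0,0,0,-1]]])

```text
t: 16.15
tcp_pos: [498.5, 273.9, 215.8]
tool_rot: [-2.186, 0.075, 2.189]
force: [-0.1, -0.1, 0.1]
width: 85.4
```

```bash
python3 - <<'E'
from h import *
s,im,d=shot('wrist','w6'); plan((499,272,60))
for b in blobs(im,'blue',150,smin=120): 
    xx,yy=b[0].astype(int);print(*b,d[yy,xx],ray('wrist',[b[0]],76,s).round(1))
s,a,_=shot('top','top2'); s,b,_=shot('side','side2')
P=[(585,-71,129),(570,57,129)]
t=cv2.resize(a[170:310,290:430],(300,300)); u=cv2.resize(b[200:340,250:410],(340,300))
h=np.zeros((780,640,3),np.uint8);h[:480]=im;h[480:,:300]=t;h[480:,300:]=u
cv2.imwrite('pics/m6.png',cv2.resize(h,(492,600),interpolation=cv2.INTER_AREA)[:,:,::-1])
E
```

```text
tcp [498.8 273.  215.9] jaw 3.073 tilt 0.0017 t 16.2 w 85.7
shift [155.9   0.9  -0.4] 
[311.2 237.8] 713 [284 219  59  39] 290.42896 [[505.3 279.4  76. ]]
[229.1 394.2] 3077 [186 371  82  57] 412.02032 [[587.4 416.1  76. ]]
```

View pics/m6.png

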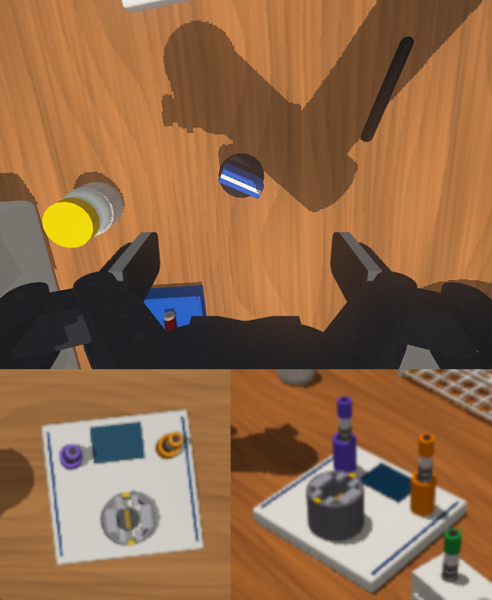

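Both tubes stand upright in their cups. The plug handle is a blue bar with a white stripe, at about (313,238) in the wrist frame and tilted about 27°.

```bash
python3 - <<'E'
from h import *
s=r.sense(); im=cv2.imread('pics/w6.png')[:,:,::-1]; hsv=cv2.cvtColor(np.ascontiguousarray(im),cv2.COLOR_RGB2HSV)
# white stripe: desaturated bright
sub=np.zeros(hsv.shape[:2],np.uint8); sub[200:275,270:355]=1
w=cv2.inRange(hsv,(0,0,170),(179,70,255))*sub; b=cv2.inRange(hsv,(100,120,50),(119,255,255))*sub
for n,m in(('white',w),('both',w|b)):
    ys,xs=np.nonzero(m); rc=cv2.minAreaRect(np.c_[xs,ys].astype(np.float32)); bp=cv2.boxPoints(rc)
    W=ray('wrist',bp,76,s)[:,:2]; W2=cv2.minAreaRect(ray('wrist',np.c_[xs,ys],76,s)[:,:2].astype(np.float32))
    e=max((W[1]-W[0],W[2]-W[1]),key=np.linalg.norm); print(n,len(xs),rc,W.mean(0).round(1),'size',W2[1],'ang',np.arctan2(e[1],e[0]))
# tubes: cap-top check in side view
b=cv2.imread('pics/side2.png')[:,:,::-1]
for c,P in(('orange',(585.3,-71,0)),('purple',(570,57,0))):
    P=np.array(P); print(c,proj('side',[P+(0,0,h) for h in(70,105,129)]).round(1).tolist())
    for q in blobs(np.ascontiguousarray(b),c,40,smin=120):
        if 290<q[0][0]<400 and 190<q[0][1]<300: print(*q)
E
```

```text
white 266 ((312.48388671875, 238.87940979003906), (55.41758346557617, 5.195398330688477), 23.355566024780273) [505.3 278.7] size (4.190700531005859, 43.595664978027344) ang 2.652157421162937
both 982 ((313.46551513671875, 236.58621215820312), (57.751251220703125, 23.397611618041992), 21.801410675048828) [504.5 277. ] size (18.92644500732422, 45.26256561279297) ang 2.683185624814184
orange [[368.0, 264.9], [368.6, 250.9], [369.1, 240.9]]
purple [[319.9, 240.9], [319.7, 227.3], [319.5, 217.7]]
[319.5 223.1] 90 [316 217   8  13]
[319.1 251. ] 245 [313 239  13  23]
```

```bash
python3 - <<'E'
from h import *
s=r.sense(); print('jar',ray('wrist',[(88,289)],75,s).round(0))
im=cv2.imread('pics/top0.png'); hsv=cv2.cvtColor(im,cv2.COLOR_BGR2HSV); sub=np.zeros(hsv.shape[:2],np.uint8); sub[236:268,216:250]=1
w=cv2.inRange(hsv,(0,0,150),(179,80,255))*sub; ys,xs=np.nonzero(w)
rc=cv2.minAreaRect(np.c_[xs,ys].astype(np.float32)); print(len(xs),rc,ray('top',[rc[0]],76).round(1)); b=ray('top',cv2.boxPoints(rc),76);print(b.round(1))
plan((505.3,278.7,120),4.23)
E
```

```text
jar [[690. 308.  75.]]
45 ((228.54244995117188, 251.02359008789062), (2.136828899383545, 20.10561752319336), 29.05460548400879) [[500.6 280.2  76. ]]
[[482.7 292.3  76. ]
 [520.6 272.1  76. ]
 [518.4 268.   76. ]
 [480.5 288.2  76. ]]
tcp [499.5 272.1 216.2] jaw 3.071 tilt 0.001 t 16.3 w 85.3
shift [96.2 -7.1 -5.4] ('wx', np.float64(-1.159))
```

Request:
jog_arm(rows=[[[10,-3.5,-2.5,0,0,0,-1],[20,-3.5,-2.5,0,0,0,-1],[20,0,0,-0.06,0,0,-1],[16,0,0,-0.11,0,0,-1],[0,0,0,-0.11,0,0,-1],[0,0,0,-0.11,0,0,-1],[0,0,0,-0.11,0,0,-1],[0,0,0,-0.11,0,0,-1],[0,0,0,-0.11,0,0,-1],[0,0,0,-0.11,0,0,-1],[0,0,0,-0.11,0,0,-1],[0,0,0,-0.11,0,0,-1],[0,0,0,-0.11,0,0,-1],[0,0,0,0,0,0,-1],[0,0,0,0,0,0,-1]]])

```text
t: 17.55
tcp_pos: [505.3, 278.6, 149.9]
tool_rot: [1.556, 0.939, -1.557]
force: [-0.6, -0.5, 0.1]
width: 85.4
```

```bash
python3 - <<'E'
from h import *
s,im,d=shot('wrist','w7')
hsv=cv2.cvtColor(im,cv2.COLOR_RGB2HSV); b=cv2.inRange(hsv,(100,120,50),(119,255,255))
n,l,st,c=cv2.connectedComponentsWithStats(b); 
k=min((i for i in range(1,n) if st[i,4]>150),key=lambda i:np.hypot(*(c[i]-(320,240)))); print(st[k],c[k])
x,y,w,h=st[k,:4]; sub=np.zeros_like(b); sub[y-3:y+h+3,x-3:x+w+3]=1
wm=cv2.inRange(hsv,(0,0,150),(179,80,255))*sub; n,l,st,c=cv2.connectedComponentsWithStats(wm); l=l==1+st[1:,4].argmax()
ys,xs=np.nonzero(l); rc=cv2.minAreaRect(np.c_[xs,ys].astype(np.float32)); B=ray('wrist',cv2.boxPoints(rc),76,s)
e=max((B[1]-B[0],B[2]-B[1]),key=np.linalg.norm); ang=np.arctan2(e[1],e[0]); C=B[:,:2].mean(0)
print(rc,C.round(1),'len',np.linalg.norm(e),'ang',ang)
plan((*C,60),ang+np.pi/2+(np.pi if ang<2 and ang+1.57<3 else 0))
cv2.imwrite('pics/w7c.png',im[60:400,120:520,::-1])
E
```

```text
[ 305  214   26   80 1345] [317.68550186 255.50111524]
((317.0, 260.0), (68.0, 6.0), 90.0) [503.7 280.9] len 43.47905294508354 ang 2.6587733187523725
tcp [505.3 278.7 150.1] jaw -2.055 tilt 0.0007 t 17.6 w 85.6
shift [90.1 -2.5 -1.2] ('wx', np.float64(-0.002))
```

View pics/w7c.png

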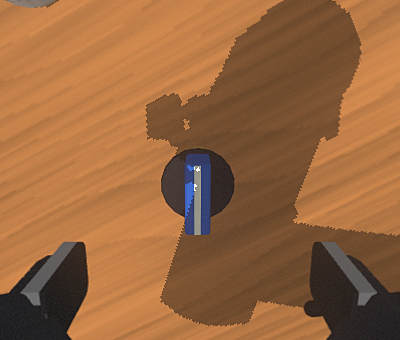

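Request:
jog_arm(newtons=100, rows=[[[12,-2,-1,0,0,0,-1],[18,0,0,0,0,0,-1],[20,0,0,0,0,0,-1],[20,0,0,0,0,0,-1],[15,0,0,0,0,0,-1],[10,0,0,0,0,0,-1],[8,0,0,0,0,0,-1],[0,0,0,0,0,0,1],[0,0,0,0,0,0,1],[0,0,0,0,0,0,1],[0,0,0,0,0,0,1],[0,0,0,0,0,0,1],[0,0,0,0,0,0,1],[0,0,0,0,0,0,1],[0,0,0,0,0,0,1],[0,0,0,0,0,0,1],[0,0,0,0,0,0,1]]])

```text
t: 19.02
tcp_pos: [504.4, 281.5, 48.5]
tool_rot: [1.555, 0.942, -1.552]
force: [-0.7, 0.3, 6.0]
width: 14.4
```

```bash
python3 - <<'E'
from h import *
plan((486,-17.5,165),.12+1.5*np.pi); print(r.sense()['q'].round(2),r.sense()['force'])
E
```

```text
tcp [504.4 281.5  48.5] jaw -2.051 tilt 0.0016 t 19.0167 w 14.4
shift [-116.8  122.   273.5] ('wx', np.float64(-0.6))
[ 0.79  0.5  -0.33  0.   -0.74  0.3 ] [-0.70774039  0.34265712  5.95610028]
```

Request:
jog_arm(rows=[[[-8,0,0,0,0,0,1],[-16,0,0,0,0,0,1],[-20,0,0,0,0,0,1],[-22,0,0,0,0,0,1],[-22,0,0,0,0,0,1],[-18,0,0,0,0,0,1],[-11,0,0,0,0,0,1]]])

```text
t: 19.6
tcp_pos: [504.2, 281.4, 166.7]
tool_rot: [1.556, 0.943, -1.552]
force: [0.2, 0.5, -1.1]
width: 14.3
```

Request:
jog_arm(rows=[[[0,5,11.2,0,0,0,1],[0,9,20.2,0,0,0,1],[0,9,20.2,0,0,0,1],[0,9,20.2,0,0,0,1],[0,9,20.2,0,0,0,1],[0,9,20.2,0,0,0,1],[0,9,20.2,0,0,0,1],[0,9,20.2,0,0,0,1],[0,9,20.2,0,0,0,1],[0,9,20.2,0,0,0,1],[0,9,20.2,0,0,0,1],[0,9,20.2,0,0,0,1],[0,9,20.2,0,0,0,1],[0,9,20.1,0,0,0,1]]])

```text
t: 20.77
tcp_pos: [483.6, -19.7, 163.1]
tool_rot: [1.552, 0.943, -1.558]
force: [0.5, -0.1, -0.5]
width: 14.5
```

Request:
jog_arm(rows=[[[0,0,0,-0.1,0,0,1],[0,0,0,-0.1,0,0,1],[0,0,0,-0.1,0,0,1],[0,0,0,-0.1,0,0,1],[0,0,0,-0.1,0,0,1],[0,0,0,-0.1,0,0,1],[0,0,0,0,0,0,1],[0,0,0,0,0,0,1]]])

```text
t: 21.43
tcp_pos: [484.3, -18.5, 163.5]
tool_rot: [1.122, 1.264, -1.125]
force: [0.8, -0.0, -1.3]
width: 14.4
```

```bash
python3 - <<'E'
from h import *
s,im,d=shot('wrist','w8');plan((486,-17.5,165),.12+1.5*np.pi)
s2,a,_=shot('side','side8')
x,y,z=s['tcp_pos']
print(proj('wrist',[(486,-17.5,75),(x,y,z+27.5)],s).round(1), proj('side',[(486,-17.5,75),(x,y,z-48.5)]).round(1))
h=np.zeros((480,800,3),np.uint8); h[:,:400]=cv2.resize(im[140:440,195:445],(400,480)); h[:,400:]=cv2.resize(a[150:390,200:400],(400,480))
cv2.imwrite('pics/m8.png',h[:,:,::-1])
E
```

```text
tcp [484.5 -18.4 163.8] jaw -1.454 tilt 0.0021 t 21.4833 w 14.5
shift [-1.2  1.6 -0.7] ('wx', np.float64(-0.004))
[[317.  247.2]
 [318.5 345.9]] [[313.  271.7]
 [312.2 256. ]]
```

View pics/m8.png

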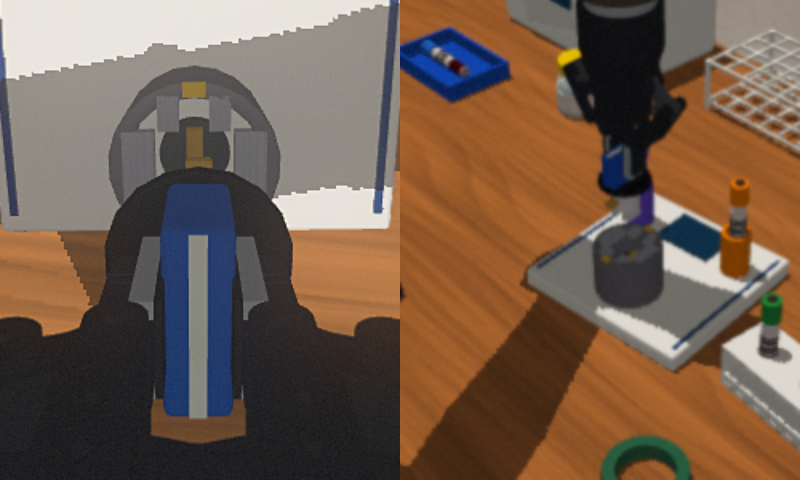

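The plug hangs straight and is aligned with the notch line. The socket's centre column is about 1 mm left of the plug axis. I'll work out the offset along the handle.

```bash
python3 - <<'E'
from h import *
s=r.sense(); R=cv2.Rodrigues(np.array(s['tool_rot']))[0]; t=s['tcp_pos']; f=lambda P:(R.T@(P-t).T).T.round(1)
print('handle ends', f(ray('wrist',[(318.5,286.9),(318.5,400.6)],t[2]+27.5,s)))
print('rim far, sides', f(ray('wrist',[(316.6,181.9),(109/1.6+195,238),(280/1.6+195,238),(316.2,196.5)],75,s)))
print('prior', f(np.array([(487.3,-17.8,75)])))
# precise: yellow marks and brass in the wrist image
im=cv2.imread('pics/w8.png')[:,:,::-1]; hsv=cv2.cvtColor(np.ascontiguousarray(im),cv2.COLOR_RGB2HSV)
m=cv2.inRange(hsv,(20,150,120),(32,255,255)); n,l,st,c=cv2.connectedComponentsWithStats(m)
for i in range(1,n):
    if st[i,4]>15: print(st[i],c[i].round(1),f(ray('wrist',[c[i]],75,s)))
E
```

```text
handle ends [[-27.5  21.8  -0. ]
 [-27.5 -22.2   0. ]]
rim far, sides [[ 88.9  43.7  -1.1]
 [ 89.    8.  -35.3]
 [ 89.    8.1  33.1]
 [ 88.9  34.7  -1.3]]
prior [[89.   2.7 -0.2]]
[309 191  14  10 122] [315.5 196. ] [[88.9 35.  -1.8]]
```

Request:
jog_arm(rows=[[[6,1.7,-0.6,-0.004,0,0,1],[10,1.6,-0.5,0,0,0,1],[10,0,0,0,0,0,1],[5,0,0,0,0,0,1],[0,0,0,0,0,0,1],[0,0,0,0,0,0,1]]])

```text
t: 22.03
tcp_pos: [488.5, -16.5, 133.0]
tool_rot: [1.117, 1.265, -1.119]
force: [1.2, -0.1, -1.0]
width: 14.2
```

```bash
python3 - <<'E'
from h import *
s,im,d=shot('wrist','w9');plan((487.5,-17,123.5),.12+1.5*np.pi)
s2,a,_=shot('side','side9'); _,tp,_=shot('top','top9')
R=cv2.Rodrigues(np.array(s['tool_rot']))[0]; t=s['tcp_pos']; f=lambda P:(R.T@(P-t).T).T.round(1)
hsv=cv2.cvtColor(im,cv2.COLOR_RGB2HSV)
m=cv2.inRange(hsv,(20,150,120),(32,255,255)); n,l,st,c=cv2.connectedComponentsWithStats(m)
for i in range(1,n):
    if st[i,4]>15: print(st[i],c[i].round(1),f(ray('wrist',[c[i]],75,s)))
x,y,z=t; print(z-48.5, proj('side',[(x,y,z-48.5),(x,y,75),(x,y,z-6.5)]).round(1), proj('wrist',[(x,y,75)],s))
h=np.zeros((480,800,3),np.uint8); h[:,:400]=cv2.resize(im[140:440,195:445],(400,480)); h[:,400:]=cv2.resize(a[210:306,275:355],(400,480),interpolation=cv2.INTER_CUBIC)
cv2.imwrite('pics/m9.png',h[:,:,::-1])
E
```

```text
tcp [488.8 -16.5 133.5] jaw -1.448 tilt 0.0003 t 22.0833 w 14.1
shift [10.  -1.3  0.4] ('wx', np.float64(0.003))
[311 207  16  11 176] [318.5 212. ] [[58.  30.7  0.1]]
84.54235375831988 [[313.5 267.2]
 [313.6 271. ]
 [313.  249.8]] [[318.25689779 265.40722724]]
```

View pics/m9.png

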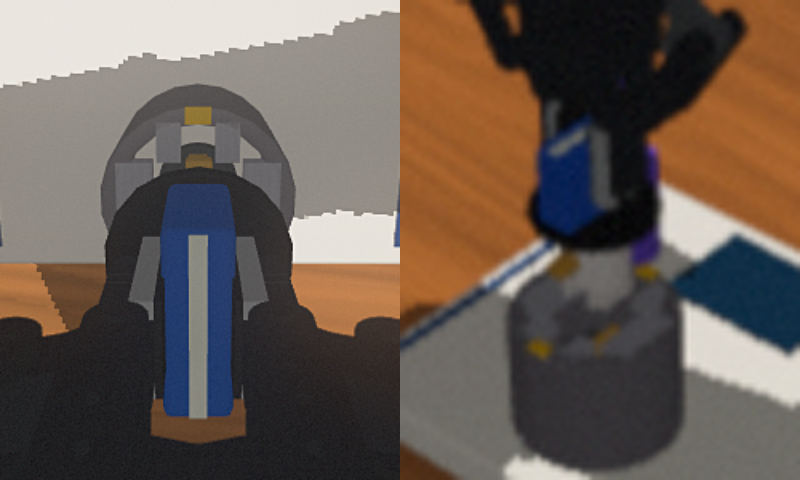

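Request:
jog_arm(rows=[[[3,-0.5,0,0,0,0,1],[4,0,0,0,0,0,1],[4,0,0,0,0,0,1],[4,0,0,0,0,0,1],[4,0,0,0,0,0,1],[4,0,0,0,0,0,1],[0,0,0,0,0,0,1]]])

```text
t: 22.77
tcp_pos: [487.4, -16.7, 109.5]
tool_rot: [1.117, 1.266, -1.12]
force: [-0.1, 0.9, -0.9]
width: 14.4
```

Request:
jog_arm(rows=[[[2,0,0,0,0,0,1],[2,0,0,0,0,0,1],[2,0,0,0,0,0,1],[2,0,0,0,0,0,1],[0,0,0,0,0,0,1],[0,0,0,0,0,0,1]]])

```text
t: 23.27
tcp_pos: [488.1, -16.6, 102.5]
tool_rot: [1.118, 1.265, -1.118]
force: [-0.8, -0.8, -1.4]
width: 14.6
```

Request:
jog_arm(rows=[[[2,0,0,0,0,0,1],[2,0,0,0,0,0,1],[2,0,0,0,0,0,1],[2,0,0,0,0,0,1],[2,0,0,0,0,0,1],[2,0,0,0,0,0,1],[0,0,0,0,0,0,1],[0,0,0,0,0,0,1]]])

```text
t: 23.93
tcp_pos: [488.6, -16.5, 91.6]
tool_rot: [1.118, 1.264, -1.117]
force: [-0.8, 0.2, 8.2]
width: 14.4
```

Request:
jog_arm(rows=[[[1.5,0,0,0,0,0,1],[1.5,0,0,0,0,0,1],[1,0,0,0,0,0,1],[0,0,0,0,0,0,1],[0,0,0,0,0,0,1]]])

```text
t: 24.35
tcp_pos: [488.7, -16.5, 88.3]
tool_rot: [1.118, 1.264, -1.116]
force: [-3.4, 0.8, 12.4]
width: 14.4
```

Request:
jog_arm(rows=[[[0.3,0,0,0.06,0,0,1],[0,0,0,0.09,0,0,1],[0,0,0,0.09,0,0,1],[0,0,0,0.09,0,0,1],[0,0,0,0.09,0,0,1],[0,0,0,0.09,0,0,1],[0,0,0,0.09,0,0,1],[0,0,0,0.09,0,0,1],[0,0,0,0.09,0,0,1],[0,0,0,0.09,0,0,1],[0,0,0,0.09,0,0,1],[0,0,0,0.09,0,0,1],[0,0,0,0.09,0,0,1],[0,0,0,0.09,0,0,1],[0,0,0,0.09,0,0,1],[0,0,0,0,0,0,1],[0,0,0,0,0,0,1]]])

```text
t: 25.77
tcp_pos: [488.4, -17.7, 88.3]
tool_rot: [2.015, 0.381, -2.015]
force: [-3.3, -5.2, 14.4]
width: 14.5
```

```bash
python3 - <<'E'
from h import *
s=r.sense();plan((488,-17,88.3));print(s['force'].round(1),s['moment'].round(3),s['q'].round(2))
E
```

```text
tcp [488.4 -17.7  88.3] jaw -2.766 tilt 0.0024 t 25.7667 w 14.5
shift [-0.  -0.8  0.1] 
[-3.3 -5.2 14.4] [-1.339  1.118  0.072] [ 0.3   0.32 -0.51  0.   -0.74  0.07]
```

Request:
jog_arm(rows=[[[0.3,0,0,0.04,0,0,1],[0,0,0,0.04,0,0,1],[0,0,0,0.04,0,0,1],[0,0,0,0,0,0,1],[0,0,0,0,0,0,1],[0,0,0,0,0,0,1]]])

```text
t: 26.27
tcp_pos: [488.2, -17.8, 88.3]
tool_rot: [2.084, 0.265, -2.084]
force: [-3.8, -4.4, 16.4]
width: 14.6
```

```bash
python3 - <<'E'
from h import *
s,im,d=shot('wrist','w10');plan((488,-17,88.3));print(s['force'].round(1),s['moment'].round(3))
s2,a,_=shot('side','side10')
h=np.zeros((480,800,3),np.uint8); h[:,:400]=cv2.resize(im[140:440,195:445],(400,480)); h[:,400:]=cv2.resize(a[180:324,255:375],(400,480),interpolation=cv2.INTER_CUBIC)
cv2.imwrite('pics/m10.png',h[:,:,::-1])
E
```

```text
tcp [488.3 -17.8  88.3] jaw -2.886 tilt 0.0026 t 26.3167 w 14.3
shift [-0.  -0.8  0.1] 
[-3.8 -4.4 16.4] [-1.4    1.401  0.131]
```

View pics/m10.png

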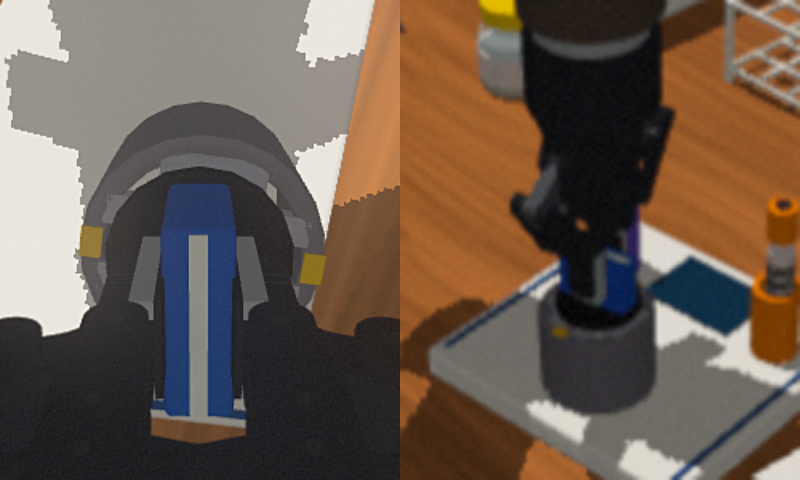

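Request:
jog_arm(rows=[[[0,0,0,0.03,0,0,1],[0,0,0,0.03,0,0,1],[0,0,0,0,0,0,1],[0,0,0,0,0,0,1],[0,0,0,0,0,0,1],[0,0,0,0,0,0,1],[0,0,0,0,0,0,1],[0,0,0,0,0,0,1]]])

```text
t: 27.03
tcp_pos: [488.0, -18.0, 88.3]
tool_rot: [2.116, 0.205, -2.118]
force: [-4.2, -4.9, 17.3]
width: 14.3
```

```bash
python3 - <<'E'
from h import *
s=r.sense();plan((488,-17,88.3));print(s['force'].round(1),s['moment'].round(3))
E
```

```text
tcp [488.  -18.   88.3] jaw -2.945 tilt 0.0031 t 27.0333 w 14.3
shift [-0.  -1.  -0.2] 
[-4.2 -4.9 17.3] [-1.636  1.505  0.271]
```

```bash
python3 -c "
from workcell import job_done
print(job_done())"
```

```text
the job is handed in; nothing more can be done
None
```

I put both tubes in the cups of their colour, then pressed the plug in, turned it clockwise, and handed the job in at about 27 s still gripping it. The hand-in gave no verdict.

- **Tubes:** Both stood upright in their cups in the top and side views. The purple cap's height in the side view matched fully home. The colour mask missed the orange cap there, so I only judged it by eye and from the gripper height when I released it.
- **Plug pressed home:** The spring force rose as expected before I turned it. At the end the upward force was 17 N against the 11 N spring, and the tool was within 0.2 mm of the fully-home height.
- **Plug turned:** The gripper turned about 1.50 rad, including play. The turning moment rose to 0.27 N m, well above the 0.074 N m spring, so it was against its stop.
- **Grip:** It was 100 N, with the fingers 14.3 mm apart and no slip in the last close-up. That view came just before the last 0.06 rad of turn.
- **Doubts:** The sideways force on the plug was about 6 N at the end, which suggests it sits roughly 1 mm off centre in its clearance. The top camera read positions 2 to 3 mm differently from the wrist camera, so I used the wrist camera.

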